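# Complete the spice platter and turn it ready to serve

## Task

Set the salt cellar into the square recess of the spice platter and push it down until its lid is flush with the platter's top. Then take the platter by its arched handle, lift it straight up, and only once it is in the air turn it a quarter turn, level and smoothly, so that it lies along the board with the salt cellar end towards the board's handle; keep the loose stone ball inside the ring in the middle of the dish all the time, without touching it. Finish while still holding the platter level and still, about ten centimetres above the middle of the board, and leave the other things on the worktop where they are.

Things in the scene. Friction and masses are not known exactly. Their poses are not given: they have to be found in the camera images.
- board_mid (a point): Fixed brown wooden paddle board, 220 x 200 x 18 mm, on the worktop; its handle, a tab 45 mm wide, sticks out 45 mm from the middle of one 200 mm edge. The point is the middle of its top face (tab not counted). Axes: x from the tab to the opposite edge (tab at -x, roughly towards the robot), y left, z up.
- platter: Loose light-wood spice platter, 0.40 kg, 211 (x) x 130 (y) x 24 mm, on the board about crosswise: its x axis is within 10 deg of the board's +y, so the recess end is on the board's right (-y) side. Origin: on the underside below the dish centre; slab from x = -129 to +82 mm. Balances within 15 mm of the handle's middle; grip firmly (about 40 N) so that it does not swing.
- platter_dish (a point): Centre of the floor of the platter's white round dish, 8 mm above the platter's underside. A shallow bowl, 47 mm inner radius at the rim, 16 mm deep, rising gently from its centre; a thin grey ring of 30 mm radius is marked in it. Axes as the platter's.
- platter_recess (a point): Centre of the mouth of the square recess, level with the platter's top (24 mm above its underside), 93 mm from the dish centre on the platter's -x side. 49 x 49 mm, 20 mm deep, sides parallel to the platter's x and y, edges only slightly eased. Axes as the platter's.
- platter_handle (a point): Middle of the bar that bridges the dish: 14 mm thick (platter's x), 24 mm high, 106 mm clear between its two posts (along platter's y). The point is half-way up the bar, 74 mm above the platter's underside; bar underside at 62, top at 86, top of the ball below it at 45 mm. Axes as the platter's.
- ball_center (a point): Centre of the loose stone ball, 36 mm diameter, about 66 g, resting in the middle of the dish. It rolls freely.
- cellar_grip (a point): Salt cellar standing loose on the worktop: square white pot with flat wooden lid, 44 x 44 x 20 mm (its lowest 5 mm a 40 mm square foot), about 70 g; fits the recess any quarter turn round. On the lid stands an upright wooden grip, 14 mm thick (its y), 30 mm long (its x), 29 mm high. The point is half-way up the grip, 34 mm above the cellar's underside, 14 mm above the lid. z up.
- cellar_lid (a point): Centre of the top face of the cellar's lid, 20 mm above its underside. In the recess it is flush when level with the recess mouth. Axes as the grip's. On the way to the platter keep the arm clear of the wall cabinets, which hang about 0.5 m above the rear of the worktop, beyond about x = 0.67.
- garlic: Bystander: loose garlic bulb, 56 mm, origin under its centre; to be left alone.
- spice_jar: Bystander: loose spice jar, 47 mm diameter, 98 mm high, origin under its centre; to be left alone.
Things that resemble listed ones, but are neither listed nor needed, are in the scene too. Several things look just like the part that bears cellar_grip: the one meant starts nearest to the robot's base.

How it is judged:
By the outcome, as a careful person would: the job done as asked, in the order asked, and still so for the second after the job is handed in, while the arm keeps its last pose, push and grip.
It also fails if it takes over 70 s, if anything falls off the work surface, if the arm or the gripper's body presses on something with over 40 N, if the wrist force passes 120 N, or if a joint passes its speed limit or range.

## Robot

A 6-joint arm with a two-finger parallel gripper is mounted at the origin on a cart in front of the work surface, level with it; the furniture and walls round the work are solid. World frame = base frame: x ahead of the robot, y to its left, z up, the work surface at z = 0. Lengths are in m, angles in rad, forces in N, time in s.
With the tool pointing down it reaches from about 0.375 to 0.75 m from the base axis. Payload 9 kg.
Tool frame: the origin (TCP) lies at the very end of the fingers, on their centre line; the grasp point (between the pads) lies arm.tcp_to_grasp behind it (arm.tcp_to_grasp is the distance from the TCP to the grasp point, in m); z points along the fingers, y is the line along which they close (so a half turn about z gives the same grasp; the last joint's range is limited). The gripper opens to 85 mm and grips with 20 to 120 N. Pads are 22 mm wide; open, the fingers measure 114 mm over their backs; the gripper's body (76 mm by 85 mm) begins 54 mm behind the grasp point. The pads swing forward as they close: fully open they stand 13 mm farther back than shut.
Start: joints at [-1.564, 0.104, 0.097, 1.564, 0, 1.353], TCP at [0.134, -0.585, 0.231] pointing down, gripper open.
Joint ranges: [-2.99, 2.99], [-0.84, 1.86], [-1.1, 1.16], [-1.84, 2.11], [-1.51, 1.56], [-3.14, 3.14]. Speed limits (rad/s): [2.22, 2.22, 2.57, 3.14, 3.14, 3.14].

## Interface

Orientations are given as a unit quaternion [x, y, z, w].
In Python, from cell import sense, snapshot, arm gives the robot as it stands.
- The arm moves only by the tool send_rows, never from a script. Its argument "plan" is a list of rows, each a list of 7 numbers: the opening, from -1 (shut) to 1 (fully open), so that 0 is half open, then the shift along the tool's x, y, z in m, then the turn, a rotation vector about the tool's x, y, z in rad. In form: [[grip, dx, dy, dz, ax, ay, az], ...]. A call has 1 to 12 rows; each row is the pose to reach, as a shift and turn from the pose commanded when the call began, along the tool's axes at that moment; what a row does not reach only later rows make up. A row lasts 1/8 s, in which the tool goes at most 62.5 mm and 10.7 degrees, less where a joint would pass 70% of its speed; a pose out of reach is approached as far as the arm can. A call with a gripper value outside its range is refused whole. The fingers move at their own pace and stop on an object; the grip force is fixed at half the most. Time passes only in rows, so rows that repeat a pose let the fingers close. It gives the time, the measured TCP pose, the force, the opening and the grip force at its end, in the units of the state.
- sense(): the state, without advancing time (a new reading comes with each control period).
- snapshot(name): name is "scene" or "top"; returns a dict with "img" (384x512x3 uint8, red, green, blue), "range_z" (384x512 float32, m along the optical axis (not along the pixel's ray), 0 where there is no reading), "mtx" (3x3 intrinsics, pixels), "k1" (the pictures are not rectified: a ray, as slopes to the right and down, at radius r is drawn at 1 + k1 r^2 times it, then the intrinsics apply), "camera_from_world" (4x4, takes a point from world to camera coordinates). Camera axes: x right, y up, looking along -z (the intrinsics and any distortion apply to the point x, -y, -z); pixel columns grow to the right and rows downward; lengths in m; the calibration is good to about 2 mm. A picture is of the moment at which its call begins.
- arm.close_job(): hands the job in; it is judged then, once.
The state is a dict: "time_s": time; "joint_positions": joint angles; "qd": joint speeds; "tau": joint torques, N m; "eef_pos": TCP position; "ee_rot": TCP orientation; "force": force on the tool from outside, world axes, zero at the start; "torque": the same for the moment, N m; "gripper_width": finger opening in m; "grasp_force": force on a finger pad.
Only numpy, scipy, OpenCV 4.12 (cv2) and the standard library are available. Lean on these libraries where they do the work, as an engineer would, in place of code of your own. Each camera call takes 0.05 s, during which the arm holds its last target. There are 200 camera calls.

## Working session

There is one attempt and no reset: what is moved stays moved. The work goes in short steps, Python scripts to look and compute and a tool call to move; the robot and the scene stay as the last step left them, time stands still between calls to the robot, and variables do not carry over. Pictures are saved under pics/ and viewed, at most 10 in all, crops included, and the job is handed in when it is done.

Besides the shell and the picture viewer there is one more tool, called after "Emit:" by a JSON object that holds its "name" and its "arguments". send_rows: Moves the arm, as the interface text tells. Its arguments: {"type":"object","properties":{"plan":{"type":"array","items":{"type":"array","items":{"type":"number"}}}},"required":["plan"]}

```bash
ls; mkdir -p pics
python3 - <<'E'
from cell import sense,snapshot,arm
import cv2,numpy as np
s=sense();print({k:np.round(v,4).tolist() for k,v in s.items()});print([a for a in dir(arm) if a[0]!='_'],arm.tcp_to_grasp)
for n in("scene","top"):
    d=snapshot(n);np.savez(f"pics/{n}0.npz",**d);cv2.imwrite(f"pics/{n}0.png",cv2.resize(d["img"][:,:,::-1],(800,600)))
    print(n,d["mtx"].tolist(),d["k1"],np.round(d["camera_from_world"],3).tolist())
E
```

```text
pics
{'time_s': 0.0, 'joint_positions': [-1.5637, 0.1047, 0.0964, 1.5639, -0.0, 1.3531], 'qd': [-0.0012, -0.0004, 0.0003, -0.0004, -0.002, -0.0015], 'tau': [0.0042, -55.6934, 50.3645, 0.0171, -0.0, -0.0], 'eef_pos': [0.1337, -0.5846, 0.2305], 'ee_rot': [0.9937, 0.1121, 0.0001, -0.0007], 'force': [-0.2099, 0.4722, -0.1571], 'torque': [0.0319, 0.0547, -0.0069], 'grasp_force': 0.0, 'gripper_width': 0.0854}
['MotionError', 'close_job', 'tcp_to_grasp'] 0.0187
scene [[385.7164764529564, 0.0, 257.08718050758876], [0.0, 385.7164764529564, 194.24329393225946], [0.0, 0.0, 1.0]] -0.026847610630609395 [[-0.841, -0.541, -0.004, 0.437], [0.308, -0.485, 0.819, -0.227], [-0.445, 0.687, 0.574, -1.089], [0.0, 0.0, 0.0, 1.0]]
top [[440.8041443453655, 0.0, 254.52190867143375], [0.0, 440.8041443453655, 186.62029990852574], [0.0, 0.0, 1.0]] -0.019105217006143746 [[0.027, -0.999, 0.022, -0.002], [0.988, 0.03, 0.152, -0.505], [-0.152, 0.018, 0.988, -1.211], [0.0, 0.0, 0.0, 1.0]]
```

View pics/top0.png

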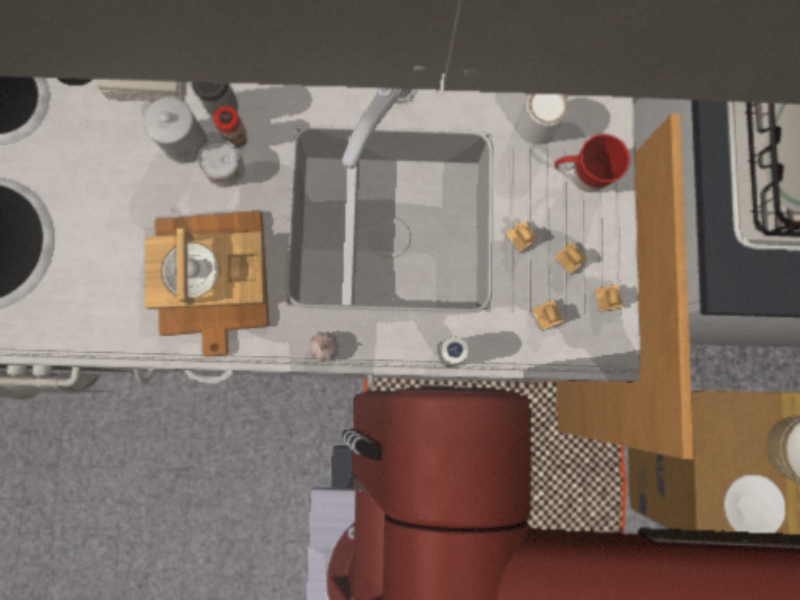

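View pics/scene0.png

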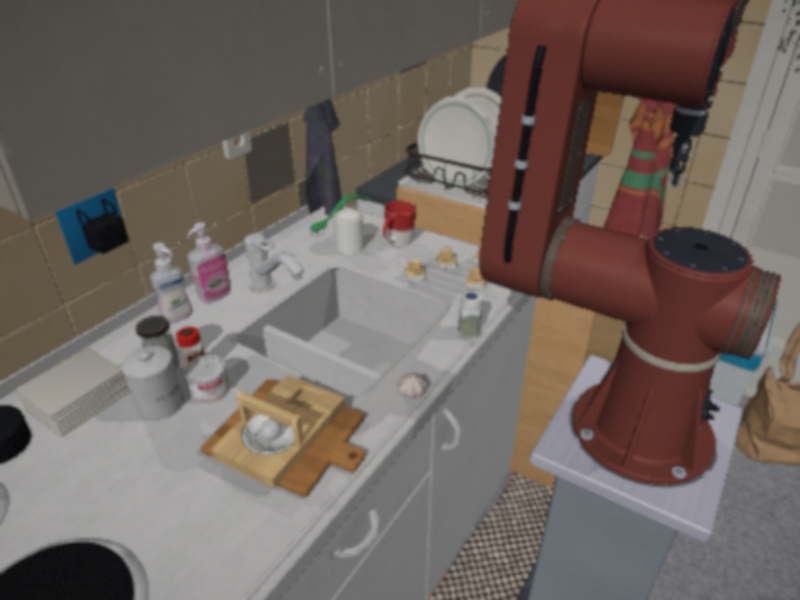

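The top view shows the board at left with its tab pointing down (about 213,340). The platter lies across it, with the recess at its right end (243,267), the ball in the dish (195,265) and the bar at about (181,265). Four look-alike cellars stand at right, (520,236), (570,258), (609,298) and (547,315), and the last looks nearest the base. The scene view confirms this, with the garlic at (412,384) and the jar at (470,313).

```bash
cat > h.py <<'E'
import numpy as np,cv2
def cloud(d):
    v,u=np.mgrid[:384,:512];K=np.array(d["mtx"]);k=float(d["k1"])
    p=np.stack([u,v],-1).reshape(-1,1,2).astype(float)
    s=cv2.undistortPoints(p,K,np.array([k,0,0,0,0.]),None,None).reshape(384,512,2)
    z=d["range_z"];c=np.stack([s[...,0]*z,-s[...,1]*z,-z,np.ones_like(z)],-1)
    w=(c@np.linalg.inv(d["camera_from_world"]).T)[...,:3];w[z==0]=np.nan
    return w
def proj(d,P):
    c=np.c_[np.atleast_2d(P),np.ones(len(np.atleast_2d(P)))]@np.array(d["camera_from_world"]).T
    s=np.c_[c[:,0]/-c[:,2],c[:,1]/c[:,2]];s=s*(1+float(d["k1"])*(s**2).sum(1,keepdims=True))
    K=np.array(d["mtx"]);return s*[K[0,0],K[1,1]]+[K[0,2],K[1,2]]
def rect(P):
    (c,wh,a)=cv2.minAreaRect((P[:,:2]*1000).astype(np.float32));return np.round(c,1),np.round(wh,1),round(a,1)
E
python3 - <<'E'
from h import *
for n in("top","scene"):
    d=np.load(f"pics/{n}0.npz");w=cloud(d)
    print(n)
    if n=="top":
        for q in[(520,236),(570,258),(609,298),(547,315),(323,346),(454,350),(213,340),(243,267),(181,240),(195,265),(200,330)]:
            u,v=np.array(q)/1.5625;print(q,np.round(w[int(v),int(u)],3))
    f=w.reshape(-1,3);f=f[~np.isnan(f[:,0])]
    def box(x0,x1,y0,y1,z0,z1):
        m=(f[:,0]>x0)&(f[:,0]<x1)&(f[:,1]>y0)&(f[:,1]<y1)&(f[:,2]>z0)&(f[:,2]<z1);return f[m]
    t=box(.3,.7,-.5,-.1,.035,.065);print("grips",len(t))
    im=np.zeros(len(t));
    # crude clusters
    left=list(range(len(t)));
    while left:
        c=[left[0]];k=0
        while k<len(c):
            c+= [j for j in left if j not in c and np.linalg.norm(t[j]-t[c[k]])<.012];k+=1
        left=[j for j in left if j not in c]
        if len(c)>8:print(len(c),np.round(np.mean(t[c],0),4),rect(t[c]),"zmax",np.round(np.sort(t[c][:,2])[-4:],4),"dist",np.round(np.hypot(*np.mean(t[c],0)[:2]),3))
    b=box(.35,.75,.25,.7,.092,.115);print("bar",len(b),np.mean(b,0).round(4) if len(b) else 0,rect(b) if len(b)>3 else 0,np.percentile(b[:,2],[50,95]) if len(b) else 0)
    b=box(.35,.75,.2,.7,.034,.048);print("slab",len(b),rect(b),np.median(b[:,2]))
    b=box(.3,.75,.2,.7,.012,.025);print("board",len(b),rect(b),np.median(b[:,2]))
    print("tablez",np.median(box(.4,.45,0.15,.3,-.02,.02)[:,2]))
E
```

```text
top
(520, 236) [ 0.618 -0.21   0.027]
(570, 258) [ 0.579 -0.303  0.028]
(609, 298) [ 0.507 -0.373  0.034]
(547, 315) [ 0.471 -0.259  0.041]
(323, 346) [0.402 0.144 0.051]
(454, 350) [ 0.398 -0.084  0.097]
(213, 340) [0.41  0.346 0.021]
(243, 267) [0.547 0.3   0.022]
(181, 240) [0.576 0.394 0.102]
(195, 265) [0.541 0.379 0.057]
(200, 330) [0.427 0.37  0.02 ]
grips 740
500 [ 0.4882 -0.479   0.0504] (array([ 500.1, -479.8]), array([  7.9, 398.9]), 90.0) zmax [0.0648 0.0649 0.0649 0.065 ] dist 0.684
59 [ 0.6204 -0.2156  0.0464] (array([ 621.2, -216.9]), array([29. , 14.5]), 36.0) zmax [0.0514 0.0514 0.0523 0.0537] dist 0.657
59 [ 0.5823 -0.3075  0.0462] (array([ 583. , -308.6]), array([28.3, 16. ]), 43.8) zmax [0.0513 0.0514 0.0516 0.0531] dist 0.658
61 [ 0.508  -0.3779  0.0464] (array([ 508.5, -378.9]), array([29.5, 12.7]), 11.7) zmax [0.0514 0.0516 0.0523 0.0528] dist 0.633
59 [ 0.4731 -0.2632  0.0468] (array([ 473.4, -264.1]), array([28.8, 14.3]), 27.2) zmax [0.0524 0.0528 0.0532 0.0552] dist 0.541
bar 297 [0.5497 0.3922 0.1026] (array([611.9, 402.9]), array([283.8,  24.9]), 9.9) [0.1
[... 347 characters left out ...]
65 ] dist 0.793
26 [ 0.5814 -0.3052  0.0433] (array([ 580.8, -305.1]), array([28.2, 14. ]), 33.4) zmax [0.0474 0.048  0.0482 0.0488] dist 0.657
33 [ 0.6189 -0.214   0.0433] (array([ 619.2, -215.3]), array([28. , 12.9]), 38.9) zmax [0.048  0.048  0.0482 0.0484] dist 0.655
23 [ 0.4753 -0.259   0.0436] (array([ 475.1, -258.8]), array([20.6, 14. ]), 43.1) zmax [0.049  0.0492 0.0499 0.05  ] dist 0.541
bar 303 [0.5534 0.3969 0.1001] (array([612. , 404.3]), array([285.7,  29.8]), 10.6) [0.10069495 0.10496072]
slab 2031 (array([611.8, 371.8]), array([284.6, 214. ]), 4.0) 0.040586245497461704
board 2343 (array([597.1, 453.8]), array([492., 334.]), 68.0) 0.016714270885965
tablez -0.0015906054468544095
```

Run:
```python
from h import *
for n in("top","scene"):
    d=np.load(f"pics/{n}0.npz");w=cloud(d);print(n)
    def box(x0,x1,y0,y1,z0,z1):
        f=w.reshape(-1,3);m=(f[:,0]>x0)&(f[:,0]<x1)&(f[:,1]>y0)&(f[:,1]<y1)&(f[:,2]>z0)&(f[:,2]<z1);return f[m]
    c=box(.43,.52,-.305,-.215,.008,.06);print("cellar",len(c),rect(c),"lid",rect(box(.43,.52,-.305,-.215,.012,.026)),np.median(box(.43,.52,-.305,-.215,.012,.026)[:,2]))
    g=box(.43,.52,-.305,-.215,.041,.06);q=g[:,:2]-g[:,:2].mean(0);e=np.linalg.svd(q,full_matrices=False)[2][0];print("grip",len(g),g.mean(0).round(4),rect(g),np.degrees(np.arctan2(e[1],e[0])))
    s=box(.45,.635,.24,.52,.038,.046);print("slab",len(s),rect(s),np.median(s[:,2]))
    b=box(.45,.635,.34,.45,.094,.115);q=b[:,:2]-b[:,:2].mean(0);e=np.linalg.svd(q,full_matrices=False)[2][0];print("bar",len(b),b.mean(0).round(4),rect(b),np.degrees(np.arctan2(e[1],e[0])),np.percentile(b[:,2],[5,50,90,97]))
    r=box(.51,.58,.25,.335,.018,.035);r2=r;print("recess",len(r),rect(r) ,np.median(r[:,2]))
    for q in[(.41,.345)]:pass
    bd=box(.44,.68,.24,.51,.013,.022);print("board",rect(bd),"tab",rect(box(.38,.43,.3,.4,.012,.024)))
    ctr=proj(d,[[.474,-.262,.03]])[0]if n=="top" else proj(d,[[.474,-.262,.03]])[0]
    a=[]
    for P,R in(([.474,-.262,.03],30),([.545,.37,.04],62)):
        u,v=proj(d,[P])[0].astype(int);i=d["img"][max(v-R,0):v+R,max(u-R,0):u+R,::-1];a.append(cv2.resize(i,(300,300),interpolation=cv2.INTER_CUBIC))
    cv2.imwrite(f"pics/{n}c.png",np.hstack(a))
cv2.imwrite("pics/both.png",np.vstack([cv2.imread("pics/topc.png"),cv2.imread("pics/scenec.png")]))
```

```text
top
cellar 248 (array([ 481.8, -258.5]), array([62.7, 48.3]), 25.2) lid (array([ 474., -264.]), array([44., 45.]), 25.2) 0.019635554953083334
grip 52 [ 0.4733 -0.2639  0.0478] (array([ 473.6, -264.2]), array([28.8, 14.3]), 30.0) -156.07402667075476
slab 1986 (array([535.6, 367.2]), array([131. , 213.5]), 4.7) 0.04165745944129795
bar 271 [0.5332 0.3891 0.1026] (array([533. , 389.7]), array([124.2,  14.5]), 3.7) -175.67667906632727 [0.09704184 0.10277673 0.10633885 0.10749005]
recess 299 (array([542.7, 292.4]), array([66.4, 63.5]), 4.9) 0.022686102990459478
board (array([539.8, 359.5]), array([216.2, 202.8]), 5.5) tab (array([405.9, 359.6]), array([48.2, 78.6]), 0.6)
scene
cellar 113 (array([ 471.3, -258.8]), array([41.9, 43.4]), 27.4) lid (array([ 471.4, -258.7]), array([41.6, 43.4]), 27.4) 0.01762920573495519
grip 16 [ 0.4768 -0.2592  0.0459] (array([ 478.4, -258.6]), array([19.5, 11.6]), 60.2) 55.06695681680316
slab 1652 (array([535.9, 366.3]), array([133. , 213.8]), 3.8) 0.04088550363074295
bar 249 [0.531  0.3927 0.1005] (array([533.7, 391.6]), array([126.5,  15.7]), 3.5) -175.1584279051357 [0.09574439 0.10085031 0.10343307 0.10427954]
recess 185 (array([545. , 293.2]), array([46.4, 46.8]), 6.0) 0.021595943631207093
board (array([537.8, 366.9]), array([214.7, 214.5]), 5.9) tab (array([405.4, 360.7]), array([48.3, 78.5]), 0.1)
```

View pics/both.png

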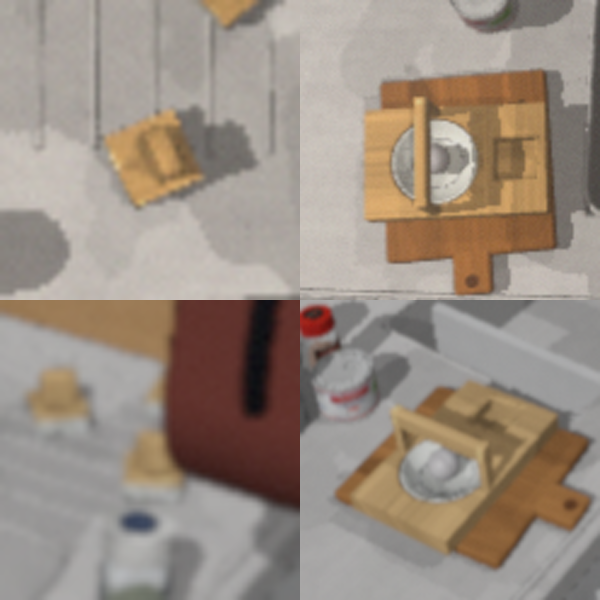

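The crops show the target cellar's upright grip along the long diagonal direction at about 25°. The platter's recess (515,158 in the crop) and the bar beside the ball agree with the depth fits.

```bash
cat >> h.py <<'E'
from scipy.spatial.transform import Rotation as R
def go(p0,q0,pos,yaw):
    """shift/turn in tool axes from pose (p0,q0) to tool-down pose with tool x at yaw(deg)"""
    r0=R.from_quat(q0);r=R.from_euler('z',yaw,degrees=True)*R.from_euler('x',180,degrees=True)
    return np.r_[r0.inv().apply(np.array(pos)-p0),(r0.inv()*r).as_rotvec()].round(4).tolist()
E
python3 - <<'E'
from h import *
from cell import sense
d=np.load("pics/top0.npz");w=cloud(d)
f=w.reshape(-1,3);m=(f[:,1]<-.44)&(f[:,1]>-.6)&(f[:,0]>.1)&(f[:,0]<.8)&(f[:,2]>.02)
for x in np.arange(.2,.75,.1):
    k=m&(abs(f[:,0]-x)<.02);
    if k.any():print("panel x",x.round(2),f[k,1].min().round(3),f[k,1].max().round(3),"z",np.percentile(f[k,2],[5,50,95]).round(3))
# board: brown component
hsv=cv2.cvtColor(d["img"],cv2.COLOR_RGB2HSV)
k=(w[...,2]>.012)&(w[...,2]<.023)&(w[...,0]>.42)&(w[...,0]<.66)&(w[...,1]>.2)&(w[...,1]<.5)&(hsv[...,1]>100)
n,l,st,c=cv2.connectedComponentsWithStats(k.astype(np.uint8))
for i in range(1,n):
    if st[i,4]>60:print("board comp",st[i,4],rect(w[l==i]))
print("board all",rect(w[k]))
k=(w[...,2]>.010)&(w[...,2]<.024)&(w[...,0]>.36)&(w[...,0]<.425)&(w[...,1]>.3)&(w[...,1]<.4)&(hsv[...,1]>100);print("tab",rect(w[k]))
s=sense()
print(go(s["eef_pos"],s["ee_rot"],[.473,-.263,.2305],25))
E
```

```text
panel x 0.3 -0.497 -0.476 z [0.027 0.079 0.091]
panel x 0.4 -0.495 -0.475 z [0.028 0.079 0.09 ]
panel x 0.5 -0.496 -0.476 z [0.027 0.083 0.091]
panel x 0.6 -0.496 -0.475 z [0.024 0.08  0.091]
panel x 0.7 -0.495 -0.44 z [0.032 0.087 0.513]
board comp 742 (array([626.6, 368.4]), array([ 39.6, 195.3]), 4.1)
board comp 177 (array([543.1, 299.8]), array([44.5, 46.4]), 3.7)
board comp 1117 (array([453.2, 345.8]), array([ 81., 207.]), 17.4)
board all (array([532.7, 357.3]), array([225.4, 197.2]), 6.1)
tab (array([403.3, 359.3]), array([43.1, 77.6]), 1.6)
[0.4024, -0.2379, 0.0005, -0.0012, -0.0004, -0.2116]
```

Emit:
{"name": "send_rows", "arguments": {"plan": [[0.2,0.05,-0.03,0,0,0,-0.03],[0.2,0.1,-0.06,0,0,0,-0.06],[0.2,0.15,-0.09,0,0,0,-0.1],[0.2,0.2,-0.12,0,0,0,-0.12],[0.2,0.25,-0.15,0,0,0,-0.15],[0.2,0.3,-0.178,0,0,0,-0.18],[0.2,0.35,-0.207,0.03,-0.001,0,-0.211],[0.2,0.385,-0.23,0.06,-0.001,0,-0.211],[0.2,0.402,-0.238,0.09,-0.001,0,-0.211],[0.2,0.402,-0.238,0.12,-0.001,0,-0.211],[0.2,0.402,-0.238,0.12,-0.001,0,-0.211]]}}

```text
time_s: 1.48
eef_pos: [0.4713, -0.2617, 0.1087]
ee_rot: [0.976, 0.216, -0.001, -0.001]
force: [0.4, 0.0, 0.2]
gripper_width: 0.0507
grasp_force: 0.0
```

Emit:
{"name": "send_rows", "arguments": {"plan": [[0.2,0,0,0.03,0,0,0],[0.2,0,0,0.06,0,0,0],[0.2,0,0,0.08,0,0,0],[0.2,0,0,0.086,0,0,0],[0.2,0,0,0.086,0,0,0],[-0.4,0,0,0.086,0,0,0],[-1,0,0,0.086,0,0,0],[-1,0,0,0.086,0,0,0],[-1,0,0,0.086,0,0,0],[-1,0,0,0.086,0,0,0]]}}

```text
time_s: 2.72
eef_pos: [0.4731, -0.2639, 0.0262]
ee_rot: [0.976, 0.216, 0.0, 0.001]
force: [-0.6, -0.2, 6.6]
gripper_width: 0.0129
grasp_force: 60.6
```

Emit:
{"name": "send_rows", "arguments": {"plan": [[-1,0,0,-0.01,0,0,0],[-1,0,0,-0.04,0,0,0],[-1,0,0,-0.08,0,0,0],[-1,0,0,-0.12,0,0,0],[-1,0,0,-0.14,0,0,0],[-1,0,0,-0.14,0,0,0],[-1,0,0,-0.14,0,0,0]]}}

```text
time_s: 3.6
eef_pos: [0.472, -0.2627, 0.1635]
ee_rot: [0.976, 0.216, -0.001, -0.0]
force: [-0.6, 0.6, -0.5]
gripper_width: 0.0126
grasp_force: 59.7
```

Run:
```python
from h import *
from cell import sense,snapshot
s=sense();print({k:np.round(s[k],4).tolist() for k in("eef_pos","ee_rot","force","gripper_width","joint_positions")})
p=s["eef_pos"]
a=[]
for n in("top","scene"):
    d=snapshot(n);np.savez(f"pics/{n}1.npz",**d)
    u,v=proj(d,[[p[0],p[1],p[2]]])[0].astype(int);print(n,u,v)
    i=d["img"][v-45:v+45,u-45:u+45,::-1];a.append(cv2.resize(i,(400,400),interpolation=cv2.INTER_CUBIC))
    w=cloud(d).reshape(-1,3);k=(abs(w[:,0]-p[0])<.06)&(abs(w[:,1]-p[1])<.06)&(w[:,2]>p[2]-.05)&(w[:,2]<p[2]+.003);q=w[k]
    print(len(q),rect(q) if len(q)>5 else 0,np.percentile(q[:,2],[1,50,99]).round(4) if len(q)>5 else 0)
cv2.imwrite("pics/held.png",np.hstack(a))
```

```text
{'eef_pos': [0.472, -0.2627, 0.1635], 'ee_rot': [0.9764, 0.2162, -0.0006, -0.0004], 'force': [-0.6161, 0.6363, -0.5124], 'gripper_width': 0.0126, 'joint_positions': [-0.7499, -0.079, -0.2101, 1.4412, -0.0005, 1.9559]}
top 362 195
24 (array([ 487.3, -248.7]), array([ 5.8, 32. ]), 28.4) [0.1492 0.1565 0.1599]
scene 307 144
68 (array([ 477. , -256.5]), array([27.9, 41.1]), 21.4) [0.1368 0.1538 0.1655]
```

View pics/held.png

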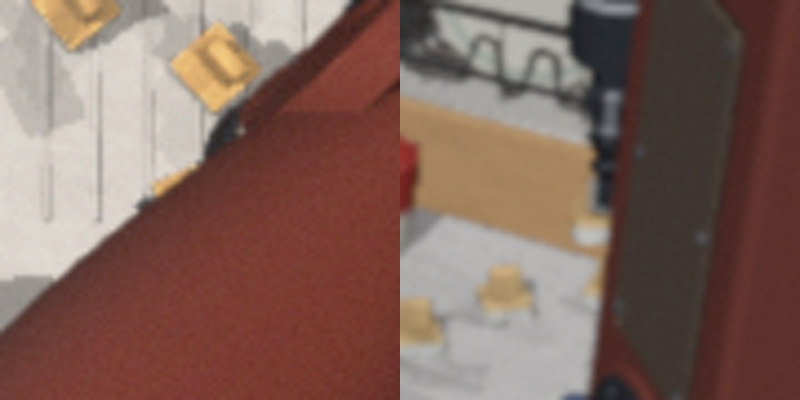

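The scene crop shows the cellar hanging level in the fingers, with its white bottom at about (590,232). The look-alikes are still in place.

Run:
```python
from h import *
from cell import sense
s=sense();print(s["eef_pos"],s["ee_rot"])
for f in (.25,.5,.75,1):
    p=np.array(s["eef_pos"])*(1-f)+np.array([.541,.298,.1635])*f
    print(f,go(s["eef_pos"],s["ee_rot"],p,25+69.3*f))
```

```text
[ 0.47187272 -0.26263052  0.16339516] [ 9.76355161e-01  2.16170347e-01 -7.60761714e-04 -6.34476234e-04]
0.25 [0.0748, -0.1198, 0.0001, -0.0017, 0.001, -0.3029]
0.5 [0.1497, -0.2395, 0.0001, -0.0019, 0.0007, -0.6053]
0.75 [0.2245, -0.3593, 0.0002, -0.002, 0.0004, -0.9077]
1 [0.2993, -0.4791, 0.0003, -0.0021, 0.0001, -1.2101]
```

Emit:
{"name": "send_rows", "arguments": {"plan": [[-1,0.015,-0.024,0,0,0,-0.06],[-1,0.045,-0.072,0,0,0,-0.18],[-1,0.075,-0.12,0,-0.001,0.001,-0.303],[-1,0.105,-0.168,0,-0.001,0.001,-0.425],[-1,0.135,-0.216,0,-0.002,0.001,-0.545],[-1,0.165,-0.264,0,-0.002,0.001,-0.667],[-1,0.195,-0.312,0,-0.002,0.001,-0.788],[-1,0.225,-0.36,0,-0.002,0,-0.908],[-1,0.255,-0.408,0,-0.002,0,-1.03],[-1,0.28,-0.448,0,-0.002,0,-1.13],[-1,0.2993,-0.479,0,-0.002,0,-1.21],[-1,0.2993,-0.479,0,-0.002,0,-1.21]]}}

```text
time_s: 5.2
eef_pos: [0.5407, 0.2994, 0.1629]
ee_rot: [0.679, 0.734, -0.001, 0.001]
force: [0.3, -1.1, -0.8]
gripper_width: 0.013
grasp_force: 59.7
```

Emit:
{"name": "send_rows", "arguments": {"plan": [[-1,0,0,0.03,0,0,0],[-1,0,0,0.06,0,0,0],[-1,0,0,0.065,0,0,0],[-1,0,0,0.065,0,0,0]]}}

```text
time_s: 5.7
eef_pos: [0.5417, 0.2967, 0.0999]
ee_rot: [0.68, 0.733, -0.0, 0.001]
force: [0.2, 0.5, -0.1]
gripper_width: 0.0127
grasp_force: 59.7
```

Run:
```python
from h import *
from cell import sense,snapshot
s=sense();print({k:np.round(s[k],4).tolist() for k in("eef_pos","ee_rot","force","gripper_width","joint_positions")})
print(go(s["eef_pos"],s["ee_rot"],[.541,.298,.0975],94.3))
p=s["eef_pos"]
a=[]
for n in("top","scene"):
    d=snapshot(n);np.savez(f"pics/{n}2.npz",**d)
    u,v=proj(d,[[p[0],p[1],.06]])[0].astype(int)
    i=d["img"][v-45:v+45,u-45:u+45,::-1];a.append(cv2.resize(i,(400,400),interpolation=cv2.INTER_CUBIC))
    W=cloud(d);w=W.reshape(-1,3);k=(abs(w[:,0]-p[0])<.04)&(abs(w[:,1]-p[1])<.04)&(w[:,2]>.066)&(w[:,2]<.088);q=w[k]
    print(n,len(q),rect(q) if len(q)>5 else 0,np.percentile(q[:,2],[1,50,99]).round(4) if len(q)>5 else 0)
    k=(w[:,0]>.45)&(w[:,0]<.635)&(w[:,1]>.24)&(w[:,1]<.52)&(w[:,2]>.038)&(w[:,2]<.046);print("slab",k.sum(),rect(w[k]))
cv2.imwrite("pics/hover.png",np.hstack(a))
```

```text
{'eef_pos': [0.5417, 0.2967, 0.0999], 'ee_rot': [0.6804, 0.7328, -0.0003, 0.0013], 'force': [0.2076, 0.5225, -0.1347], 'gripper_width': 0.0127, 'joint_positions': [0.2909, 0.1734, -0.0662, 1.3304, -0.0026, 1.7875]}
[0.0014, -0.0006, 0.0024, 0.0013, 0.0023, -0.0009]
top 16 (array([542.5, 281.2]), array([14. , 42.5]), 88.8) [0.0828 0.0858 0.0879]
slab 464 (array([541.8, 291. ]), array([131.9,  59.6]), 3.4)
scene 69 (array([531.9, 307.2]), array([59.2, 31.3]), 48.6) [0.0724 0.0824 0.0877]
slab 1540 (array([536.4, 366.6]), array([133.5, 212.9]), 4.3)
```

View pics/hover.png

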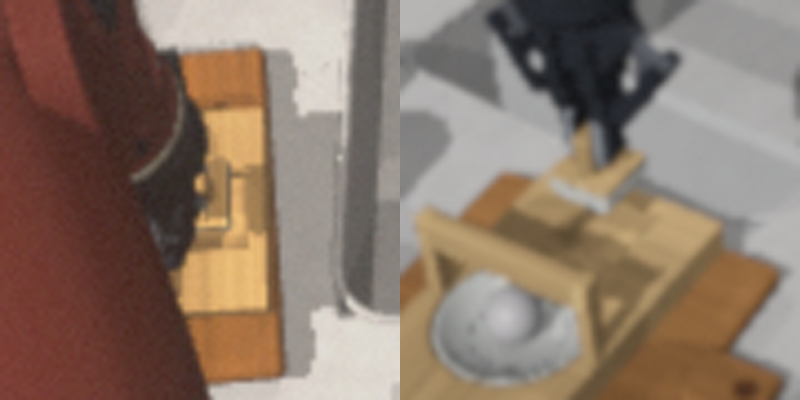

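The scene crop shows the cellar level above the recess, lid around (590,180), square to the platter. The ball is in its ring at (512,325). The top crop's lid edge agrees with the TCP to about 1–2 mm.

Emit:
{"name": "send_rows", "arguments": {"plan": [[-1,0.001,0,0.012,0.001,0.002,0],[-1,0.0012,-0.0005,0.024,0.001,0.002,0],[-1,0.0012,-0.0005,0.028,0.001,0.002,0],[-1,0.0012,-0.0005,0.028,0.001,0.002,0],[-1,0.0012,-0.0005,0.028,0.001,0.002,0]]}}

```text
time_s: 6.42
eef_pos: [0.5415, 0.2984, 0.072]
ee_rot: [0.68, 0.733, 0.0, 0.0]
force: [0.4, -0.4, -0.4]
gripper_width: 0.013
grasp_force: 59.7
```

Emit:
{"name": "send_rows", "arguments": {"plan": [[-1,0,0,0.002,0,0,0],[-1,0,0,0.004,0,0,0],[-1,0,0,0.006,0,0,0],[-1,0,0,0.0075,0,0,0],[-1,0,0,0.0075,0,0,0],[-1,0,0,0.0075,0,0,0]]}}

```text
time_s: 7.18
eef_pos: [0.5413, 0.2983, 0.0643]
ee_rot: [0.68, 0.733, 0.0, 0.0]
force: [1.3, 0.6, -1.2]
gripper_width: 0.0129
grasp_force: 59.7
```

Emit:
{"name": "send_rows", "arguments": {"plan": [[-1,0,0,0.001,0,0,0],[-1,0,0,0.002,0,0,0],[-1,0,0,0.003,0,0,0],[-1,0,0,0.004,0,0,0],[-1,0,0,0.005,0,0,0],[-1,0,0,0.006,0,0,0],[-1,0,0,0.006,0,0,0]]}}

```text
time_s: 8.05
eef_pos: [0.5412, 0.2983, 0.0581]
ee_rot: [0.68, 0.733, 0.0, 0.0]
force: [0.3, 0.2, -0.5]
gripper_width: 0.013
grasp_force: 59.7
```

Sliding in freely; on down to flush (TCP about 0.048).

Emit:
{"name": "send_rows", "arguments": {"plan": [[-1,0,0,0.002,0,0,0],[-1,0,0,0.004,0,0,0],[-1,0,0,0.006,0,0,0],[-1,0,0,0.0075,0,0,0],[-1,0,0,0.009,0,0,0],[-1,0,0,0.0095,0,0,0],[-1,0,0,0.0095,0,0,0]]}}

```text
time_s: 8.93
eef_pos: [0.5413, 0.2983, 0.0488]
ee_rot: [0.68, 0.733, 0.0, 0.0]
force: [0.1, -0.0, -1.1]
gripper_width: 0.013
grasp_force: 59.7
```

Emit:
{"name": "send_rows", "arguments": {"plan": [[-1,0,0,0.001,0,0,0],[-1,0,0,0.002,0,0,0],[-1,0,0,0.003,0,0,0],[-1,0,0,0.003,0,0,0]]}}

```text
time_s: 9.43
eef_pos: [0.5416, 0.2983, 0.0482]
ee_rot: [0.68, 0.733, 0.001, 0.001]
force: [-7.9, -4.6, 17.7]
gripper_width: 0.0128
grasp_force: 62.4
```

Run:
```python
from h import *
from cell import sense,snapshot
s=sense();print({k:np.round(s[k],4).tolist() for k in("eef_pos","ee_rot","force","torque")})
d=snapshot("scene");np.savez("pics/scene3.npz",**d)
u,v=proj(d,[[.541,.33,.05]])[0].astype(int)
cv2.imwrite("pics/ins.png",cv2.resize(d["img"][v-45:v+45,u-60:u+60,::-1],(800,600),interpolation=cv2.INTER_CUBIC))
```

```text
{'eef_pos': [0.5416, 0.2983, 0.0482], 'ee_rot': [0.68, 0.7332, 0.0007, 0.0008], 'force': [-7.8669, -4.6138, 17.6765], 'torque': [-0.7844, 1.8506, 0.014]}
```

View pics/ins.png

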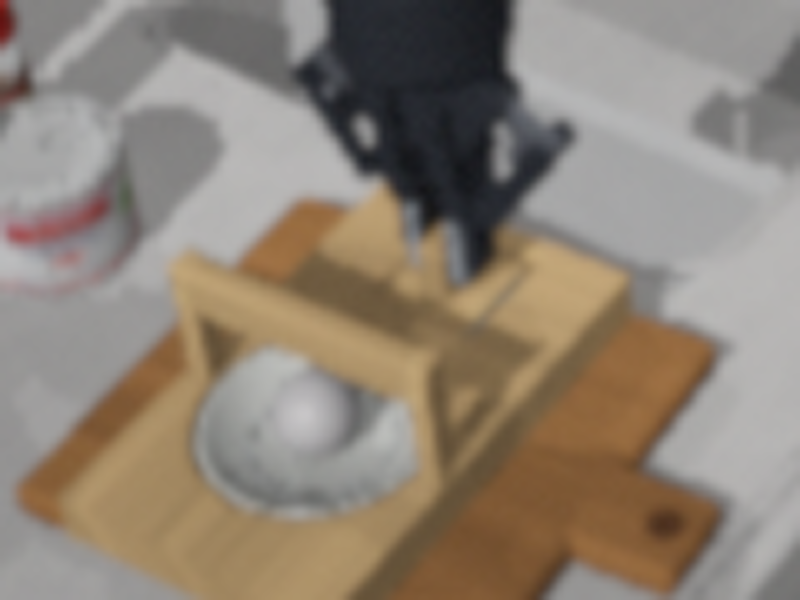

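The view shows the lid sunk level with the platter top between the fingers (about 450,270). The ball is still at the dish's middle (315,412). Release and rise.

Emit:
{"name": "send_rows", "arguments": {"plan": [[-1,0,0,-0.001,0,0,0],[-0.5,0,0,-0.002,0,0,0],[0,0,0,-0.002,0,0,0],[0.1,0,0,-0.002,0,0,0],[0.1,0,0,-0.002,0,0,0],[0.1,0,0,-0.02,0,0,0],[0.1,0,0,-0.06,0,0,0],[0.1,0,0,-0.11,0,0,0],[0.1,0,0,-0.16,0,0,0],[0.1,0,0,-0.16,0,0,0]]}}

```text
time_s: 10.72
eef_pos: [0.5435, 0.299, 0.2123]
ee_rot: [0.68, 0.733, 0.004, 0.003]
force: [0.0, 0.5, -0.8]
gripper_width: 0.047
grasp_force: 0.0
```

Run:
```python
from h import *
from cell import sense,snapshot
s=sense();print({k:np.round(s[k],4).tolist() for k in("eef_pos","ee_rot","force","gripper_width")})
for n in("scene","top"):
    d=snapshot(n);np.savez(f"pics/{n}4.npz",**d);W=cloud(d);w=W.reshape(-1,3)
    # local frame about recess
    t=np.radians(94.2);e=np.array([np.cos(t),np.sin(t)]);f=np.array([-e[1],e[0]])
    q=w[:,:2]-[.541,.298];X=q@e;Y=q@f;Z=w[:,2]
    ok=(Z>.025)&(Z<.055)
    lid=ok&(abs(X)<.020)&(abs(Y)<.020)&~((abs(X)<.019)&(abs(Y)<.011))
    gap=(abs(X)>.028)
    plat=ok&(abs(X)<.034)&(abs(Y)<.055)&(abs(Y)>.028)
    for nm,k in(("lid",lid),("plat",plat)):
        if k.sum()>5:
            c=np.linalg.lstsq(np.c_[X[k],Y[k],np.ones(k.sum())],Z[k],rcond=None)[0];print(n,nm,k.sum(),np.median(Z[k]).round(4),"plane",c.round(4))
    b=w[(w[:,0]>.45)&(w[:,0]<.635)&(w[:,1]>.34)&(w[:,1]<.45)&(w[:,2]>.094)&(w[:,2]<.115)];r=rect(b) if len(b)>5 else 0;print("bar",len(b),r)
    k=w[(w[:,0]>.45)&(w[:,0]<.635)&(w[:,1]>.24)&(w[:,1]<.52)&(w[:,2]>.038)&(w[:,2]<.046)];print("slab",len(k),rect(k))
```

```text
{'eef_pos': [0.5435, 0.299, 0.2123], 'ee_rot': [0.6801, 0.7331, 0.0041, 0.0026], 'force': [0.034, 0.5499, -0.8011], 'gripper_width': 0.047}
scene lid 48 0.0403 plane [ 0.0023 -0.0272  0.04  ]
scene plat 322 0.0403 plane [-0.0096 -0.0014  0.0403]
bar 248 (array([533.5, 391.6]), array([125.8,  15.8]), 4.3)
slab 1733 (array([536.6, 366.5]), array([133.5, 214.5]), 4.2)
top lid 91 0.0421 plane [0.0296 0.0262 0.0419]
top plat 450 0.0417 plane [-0.0095 -0.      0.0417]
bar 0 0
slab 1011 (array([540.4, 307. ]), array([131.2,  91.2]), 3.8)
```

Lid and platter top agree within 0.5 mm in both views, so it is flush, and the platter hasn't moved. Next the handle.

Run:
```python
from h import *
from cell import sense
s=sense()
for f in (.33,.67,1):
    p=np.array(s["eef_pos"])*(1-f)+np.array([.5335,.3905,.18])*f
    print(f,go(s["eef_pos"],s["ee_rot"],p,94.3+89.9*f))
```

```text
0.33 [0.0305, -0.0004, 0.009, 0.0028, 0.0004, -0.5178]
0.67 [0.0619, -0.0009, 0.0182, 0.0027, 0.0012, -1.0513]
1 [0.0924, -0.0013, 0.0272, 0.0025, 0.002, -1.5691]
```

Emit:
{"name": "send_rows", "arguments": {"plan": [[0.1,0.01,0,0.003,0.003,0,-0.17],[0.1,0.02,0,0.006,0.003,0,-0.345],[0.1,0.0305,0,0.009,0.003,0,-0.518],[0.1,0.041,0,0.012,0.003,0.001,-0.695],[0.1,0.051,0,0.015,0.003,0.001,-0.87],[0.1,0.062,-0.001,0.018,0.003,0.001,-1.05],[0.1,0.072,-0.001,0.021,0.003,0.001,-1.22],[0.1,0.082,-0.001,0.024,0.003,0.002,-1.4],[0.1,0.092,-0.0013,0.027,0.0025,0.002,-1.569],[0.1,0.0924,-0.0013,0.027,0.0025,0.002,-1.569],[0.1,0.0924,-0.0013,0.027,0.0025,0.002,-1.569]]}}

```text
time_s: 12.2
eef_pos: [0.5327, 0.3899, 0.1782]
ee_rot: [-0.035, 0.999, -0.001, -0.002]
force: [0.1, -0.5, -0.3]
gripper_width: 0.0467
grasp_force: 0.0
```

Run:
```python
from h import *
from cell import sense
s=sense();print({k:np.round(s[k],4).tolist() for k in("eef_pos","ee_rot","qd","joint_positions")})
print(go(s["eef_pos"],s["ee_rot"],[.5335,.3905,.075],184.2))
```

```text
{'eef_pos': [0.5327, 0.3899, 0.1782], 'ee_rot': [-0.0348, 0.9994, -0.0005, -0.0015], 'qd': [-0.0047, -0.0069, 0.004, 0.0002, -0.0007, -0.0101], 'joint_positions': [0.4342, 0.2899, 0.2089, 1.493, 0.0002, 0.3646]}
[-0.0011, 0.0006, 0.1032, -0.0009, -0.0031, -0.0038]
```

Emit:
{"name": "send_rows", "arguments": {"plan": [[0.1,-0.001,0,0.03,-0.001,-0.003,-0.004],[0.1,-0.001,0.0005,0.06,-0.001,-0.003,-0.004],[0.1,-0.001,0.0005,0.085,-0.001,-0.003,-0.004],[0.1,-0.001,0.0005,0.1,-0.001,-0.003,-0.004],[0.1,-0.001,0.0005,0.103,-0.001,-0.003,-0.004],[0.1,-0.001,0.0005,0.103,-0.001,-0.003,-0.004],[-0.3,-0.001,0.0005,0.103,-0.001,-0.003,-0.004],[-0.5,-0.001,0.0005,0.103,-0.001,-0.003,-0.004],[-0.55,-0.001,0.0005,0.103,-0.001,-0.003,-0.004],[-0.55,-0.001,0.0005,0.103,-0.001,-0.003,-0.004]]}}

```text
time_s: 13.45
eef_pos: [0.5338, 0.3909, 0.0758]
ee_rot: [-0.039, 0.999, 0.0, 0.001]
force: [0.5, 0.8, -0.2]
gripper_width: 0.0191
grasp_force: 0.0
```

Run:
```python
from h import *
from cell import sense,snapshot
s=sense();print({k:np.round(s[k],4).tolist() for k in("eef_pos","ee_rot","force","gripper_width")})
print(go(s["eef_pos"],s["ee_rot"],[.5335,.3905,.075],184.2))
d=snapshot("scene");np.savez("pics/scene5.npz",**d)
u,v=proj(d,[[.5335,.39,.07]])[0].astype(int)
cv2.imwrite("pics/hand.png",cv2.resize(d["img"][v-45:v+45,u-60:u+60,::-1],(800,600),interpolation=cv2.INTER_CUBIC))
```

```text
{'eef_pos': [0.5338, 0.3909, 0.0758], 'ee_rot': [-0.0386, 0.9993, 0.0003, 0.0005], 'force': [0.5057, 0.8425, -0.2025], 'gripper_width': 0.0191}
[0.0003, -0.0003, 0.0008, 0.0006, 0.001, 0.0039]
```

View pics/hand.png

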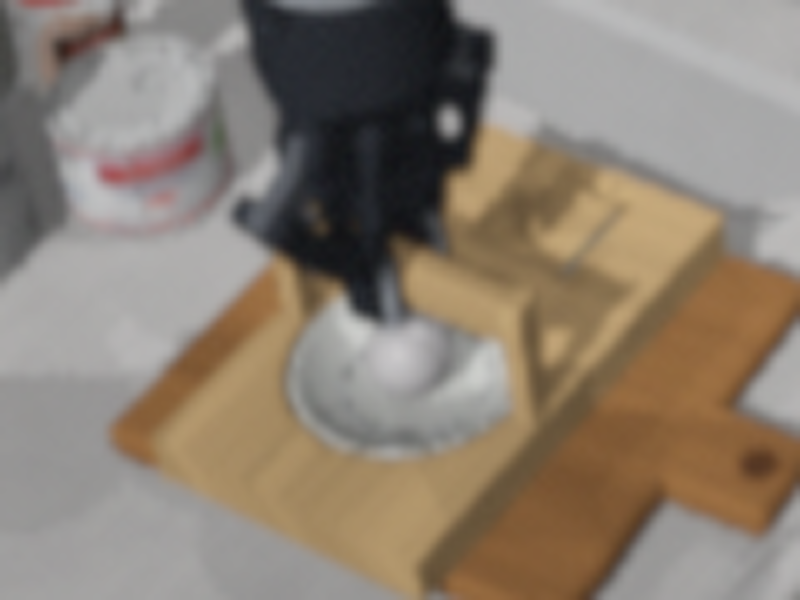

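The fingers straddle the bar (about 390,290). The ball is below and clear at (405,360), and the cellar sits flush in the recess.

Emit:
{"name": "send_rows", "arguments": {"plan": [[-0.6,0,0,0,0.0006,0.001,0.004],[-0.63,0,0,0,0.0006,0.001,0.004],[-0.65,0,0,0,0.0006,0.001,0.004],[-0.67,0,0,0,0.0006,0.001,0.004],[-0.7,0,0,0,0.0006,0.001,0.004],[-1,0,0,0,0.0006,0.001,0.004],[-1,0,0,0,0.0006,0.001,0.004],[-1,0,0,0,0.0006,0.001,0.004],[-1,0,0,0,0.0006,0.001,0.004]]}}

```text
time_s: 14.62
eef_pos: [0.5338, 0.3907, 0.0758]
ee_rot: [-0.037, 0.999, -0.0, 0.0]
force: [-0.0, -3.5, 3.1]
gripper_width: 0.0131
grasp_force: 59.6
```

Emit:
{"name": "send_rows", "arguments": {"plan": [[-1,0,0,-0.001,0,0,0],[-1,0,0,-0.003,0,0,0],[-1,0,0,-0.007,0,0,0],[-1,0,0,-0.012,0,0,0],[-1,0,0,-0.018,0,0,0],[-1,0,0,-0.024,0,0,0],[-1,0,0,-0.03,0,0,0],[-1,0,0,-0.035,0,0,0],[-1,0,0,-0.038,0,0,0],[-1,0,0,-0.04,0,0,0],[-1,0,0,-0.04,0,0,0],[-1,0,0,-0.04,0,0,0]]}}

```text
time_s: 16.12
eef_pos: [0.5336, 0.3908, 0.1155]
ee_rot: [-0.037, 0.999, -0.0, -0.0]
force: [-0.1, -0.2, -6.0]
gripper_width: 0.0128
grasp_force: 58.4
```

```bash
cat > chk.py <<'E'
from h import *
from cell import sense,snapshot
import sys
tag=sys.argv[1];s=sense();print({k:np.round(s[k],4).tolist() for k in("time_s","eef_pos","ee_rot","force","torque","gripper_width")})
p=np.array(s["eef_pos"]);r=R.from_quat(s["ee_rot"])
print("tool z",r.apply([0,0,1]).round(4),"yaw",np.degrees(np.arctan2(*r.apply([1,0,0])[[1,0]])).round(2))
yaw=np.arctan2(*r.apply([1,0,0])[[1,0]])-np.pi/2  # platter x
e=np.array([np.cos(yaw),np.sin(yaw)]);f=np.array([-e[1],e[0]])
for n in("scene","top"):
    d=snapshot(n);np.savez(f"pics/{n}_{tag}.npz",**d);w=cloud(d).reshape(-1,3)
    X=(w[:,:2]-p[:2])@e;Y=(w[:,:2]-p[:2])@f;Z=w[:,2]-(p[2]-.0572)
    k=(abs(Z-.024)<.012)&(X>-.125)&(X<.078)&(abs(Y)<.06)&(np.hypot(X,Y)>.055)&(np.hypot(X+.093,Y)>.03)
    if k.sum()>50:
        c=np.linalg.lstsq(np.c_[X[k],Y[k],np.ones(k.sum())],Z[k],rcond=None)[0];print(n,"slab top plane (slope x,y, height over nominal underside)",k.sum(),c.round(4))
    k=(abs(Z-.034)<.013)&(np.hypot(X,Y)<.04)
    # ball: pixels whose height exceeds bowl
    h=Z-.008-.016*(np.hypot(X,Y)/.047)**2
    k=(h>.009)&(Z<.05)&(np.hypot(X,Y)<.045)
    if k.sum()>15:
        A=np.c_[2*X[k],2*Y[k],2*Z[k],np.ones(k.sum())];o=np.linalg.lstsq(A,X[k]**2+Y[k]**2+Z[k]**2,rcond=None)[0];print("  ball fit",k.sum(),o[:3].round(4),"r",np.sqrt(o[3]+o[:3]@o[:3]).round(4))
    u,v=proj(d,[p-[0,0,.03]])[0].astype(int)
    if n=="scene":cv2.imwrite(f"pics/{tag}.png",cv2.resize(d["img"][max(v-45,0):v+45,max(u-60,0):u+60,::-1],(800,600),interpolation=cv2.INTER_CUBIC))
E
python3 chk.py lift
```

```text
{'time_s': 16.125, 'eef_pos': [0.5336, 0.3908, 0.1155], 'ee_rot': [-0.0366, 0.9993, -0.0001, -0.0002], 'force': [-0.138, -0.2189, -5.9547], 'torque': [0.1113, -0.0129, 0.0142], 'gripper_width': 0.0128}
tool z [-4.e-04 -2.e-04 -1.e+00] yaw -175.81
scene slab top plane (slope x,y, height over nominal underside) 1013 [ 0.011  -0.0043  0.0223]
  ball fit 134 [ 0.0008 -0.0021  0.0251] r 0.0163
top slab top plane (slope x,y, height over nominal underside) 1026 [ 0.004  -0.0039  0.0232]
  ball fit 40 [-0.0031  0.0021  0.029 ] r 0.0128
```

Emit:
{"name": "send_rows", "arguments": {"plan": [[-1,0,0,-0.001,0,0,0],[-1,0,0,-0.005,0,0,0],[-1,0,0,-0.011,0,0,0],[-1,0,0,-0.019,0,0,0],[-1,0,0,-0.028,0,0,0],[-1,0,0,-0.037,0,0,0],[-1,0,0,-0.046,0,0,0],[-1,0,0,-0.053,0,0,0],[-1,0,0,-0.058,0,0,0],[-1,0,0,-0.061,0,0,0],[-1,0,0,-0.062,0,0,0],[-1,0,0,-0.062,0,0,0]]}}

```text
time_s: 17.73
eef_pos: [0.5337, 0.3908, 0.1775]
ee_rot: [-0.037, 0.999, -0.0, -0.0]
force: [-0.6, 0.5, -5.8]
gripper_width: 0.0129
grasp_force: 58.5
```

Emit:
{"name": "send_rows", "arguments": {"plan": [[-1,0,0,0,0,0,0.003],[-1,0,0,0,0,0,0.015],[-1,0,0,0,0,0,0.04],[-1,0,0,0,0,0,0.08],[-1,0,0,0,0,0,0.135],[-1,0,0,0,0,0,0.2],[-1,0,0,0,0,0,0.27],[-1,0,0,0,0,0,0.345],[-1,0,0,0,0,0,0.42],[-1,0,0,0,0,0,0.495],[-1,0,0,0,0,0,0.57],[-1,0,0,0,0,0,0.645]]}}

```text
time_s: 19.23
eef_pos: [0.5338, 0.3908, 0.1777]
ee_rot: [0.284, 0.959, -0.0, -0.0]
force: [0.3, 0.1, -5.1]
gripper_width: 0.0128
grasp_force: 58.5
```

Emit:
{"name": "send_rows", "arguments": {"plan": [[-1,0,0,0,0,0,0.075],[-1,0,0,0,0,0,0.15],[-1,0,0,0,0,0,0.225],[-1,0,0,0,0,0,0.3],[-1,0,0,0,0,0,0.375],[-1,0,0,0,0,0,0.45],[-1,0,0,0,0,0,0.525],[-1,0,0,0,0,0,0.6],[-1,0,0,0,0,0,0.67],[-1,0,0,0,0,0,0.735],[-1,0,0,0,0,0,0.795],[-1,0,0,0,0,0,0.845]]}}

```text
time_s: 20.72
eef_pos: [0.5338, 0.3908, 0.1777]
ee_rot: [0.652, 0.758, -0.0, 0.0]
force: [-0.1, -0.7, -6.0]
gripper_width: 0.0126
grasp_force: 58.5
```

Emit:
{"name": "send_rows", "arguments": {"plan": [[-1,0,0,0,0,0,0.03],[-1,0,0,0,0,0,0.047],[-1,0,0,0,0,0,0.055],[-1,0,0,0,0,0,0.058],[-1,0,0,0,0,0,0.058],[-1,0,0,0,0,0,0.058]]}}

```text
time_s: 21.48
eef_pos: [0.5338, 0.3908, 0.1777]
ee_rot: [0.672, 0.74, -0.0, -0.0]
force: [0.4, 0.1, -5.7]
gripper_width: 0.0134
grasp_force: 58.5
```

```bash
python3 chk.py turned
python3 - <<'E'
from h import *
from cell import sense
s=sense();print(go(s["eef_pos"],s["ee_rot"],[.545,.360,.177],95.3))
E
```

```text
{'time_s': 21.475, 'eef_pos': [0.5338, 0.3908, 0.1777], 'ee_rot': [0.6723, 0.7403, -0.0, -0.0], 'force': [0.4204, 0.0964, -5.7442], 'torque': [-0.0301, -0.0755, 0.0267], 'gripper_width': 0.0134}
tool z [-1.e-04 -0.e+00 -1.e+00] yaw 95.51
scene slab top plane (slope x,y, height over nominal underside) 1133 [ 0.0039 -0.002   0.0216]
  ball fit 144 [-0.0007 -0.0019  0.0244] r 0.0167
top slab top plane (slope x,y, height over nominal underside) 1056 [ 0.0012 -0.0025  0.0229]
  ball fit 68 [-0.0024 -0.0042  0.0271] r 0.0147
[-0.0318, 0.0082, 0.0007, -0.0, 0.0001, 0.0035]
```

View pics/turned.png

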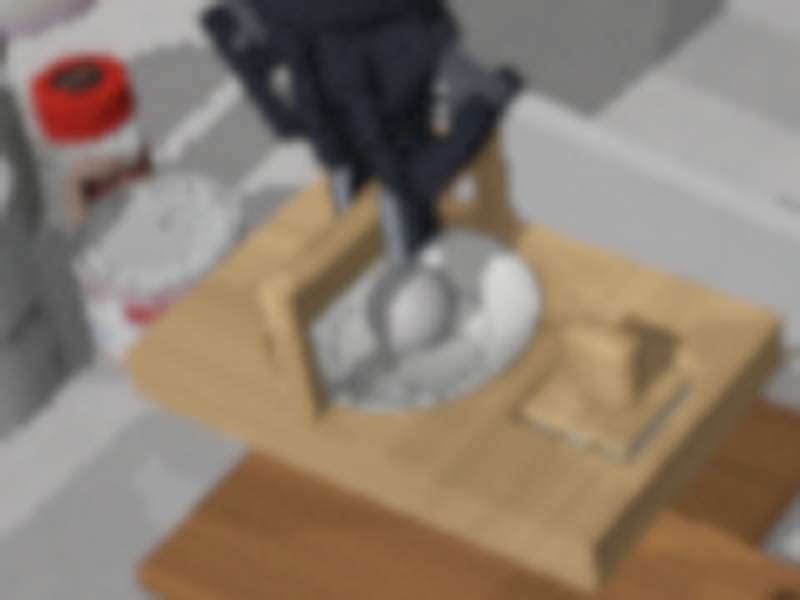

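The platter is level in the air, turned with the cellar end towards the tab. The ball is in the dish middle (415,310). A white strip along the lid's edge (660,420) needs a check for flushness.

Run:
```python
from h import *
p=np.array([.5338,.3908,.1777]);yaw=np.radians(5.4);e=np.array([np.cos(yaw),np.sin(yaw)]);f=np.array([-e[1],e[0]])
for n in("scene","top"):
    d=np.load(f"pics/{n}_turned.npz");w=cloud(d).reshape(-1,3)
    X=(w[:,:2]-p[:2])@e;Y=(w[:,:2]-p[:2])@f;Z=w[:,2]-(p[2]-.0572)
    x=X+.093
    for a in np.arange(-.033,.034,.006):
        row=[]
        for b in np.arange(-.036,.037,.006):
            k=(abs(x-a)<.003)&(abs(Y-b)<.003)&(Z>-.02)&(Z<.08);row.append(f"{np.median(Z[k])*1000:5.1f}" if k.any() else "  -  ")
        print(n,f"{a*1000:4.0f}",*row)
```

```text
scene  -33  14.0  12.5  18.0  13.3  11.1  19.6  14.8  10.9  14.5  14.3  17.0  12.9  10.9
scene  -27  20.9  22.1  20.9  20.5  20.7  20.5  20.7  21.2  20.1  21.8  21.2  21.1  21.5
scene  -21  20.1  19.8  17.2  20.2  18.3  17.1  18.3  18.5  15.9  16.2  21.1  21.3  19.9
scene  -15  21.4  20.5  19.8  23.1  20.9  23.5  32.1  27.8  21.8  20.0  20.0  21.2  20.9
scene   -9  21.7  21.1  19.9  21.4  21.1  48.7  47.3  35.5  20.4  19.1  18.3  21.9  21.2
scene   -3  20.8  21.8  19.3  22.8   -    50.9  51.0  37.6  22.9  20.4  21.4  21.1  21.6
scene    3  21.6  20.4  18.3   -     -    49.4  50.6  34.4  20.8  21.3  17.1  21.1  20.4
scene    9  19.8   -     -     -     -    49.7  50.7  36.6  20.9  20.7  17.4  22.5  21.2
scene   15  20.9  22.2   -     -     -     -    47.5  26.7  21.6  21.1   -    21.3  21.4
scene   21  20.4  20.9   -     -     -     -    23.8  22.4  22.8  21.1  20.9  21.7  20.6
scene   27  21.8  21.2   -     -    21.7  20.3  20.5  20.3  19.8  20.0  20.1  21.9  21.9
scene   33  21.8  22.2   -    21.0  21.1  21.1  21.5  20.6  22.0  21.0  22.3  21.2  21.2
top  -33  21.6  21.6  23.7  21.9
[... 311 characters left out ...]
 -  
top   -9  22.6  21.8  22.1  23.7  21.5  41.9  53.0  49.5  24.3  21.2   -     -     -  
top   -3  22.4  22.7  23.0  22.6  22.4  45.9  52.4  50.9  24.4  23.3  20.4   -     -  
top    3  22.5  21.8  21.0  22.9  20.1  45.9  53.2  52.3  24.8  22.3  19.3   -     -  
top    9  22.4  20.5  21.7  22.1  21.2  42.5  53.2  50.4  24.3  23.7  15.7  22.9   -  
top   15  21.4  22.5  23.7  23.5  22.8  39.0  50.2  50.8  23.9  24.1  19.9  23.2   -  
top   21  23.5  23.8  23.0  23.5  24.6  25.0  22.7  22.7  23.1  21.7  19.0  21.7   -  
top   27  23.1  23.4  23.8  19.9  19.4  21.1  22.5  21.4  22.6  23.8  21.7  24.0  21.9
top   33  23.4  22.1  23.7  23.1  24.4  22.9  22.0  25.3  24.4  23.5  23.7  22.8  23.2
```

The lid is level with the slab to within about 1 mm, so the white strip is only the gap. Now the final slow centring.

Emit:
{"name": "send_rows", "arguments": {"plan": [[-1,-0.0003,0.0001,0,0,0,0],[-1,-0.0015,0.0004,0,0,0,0],[-1,-0.0035,0.001,0,0,0,0],[-1,-0.0065,0.0017,0,0,0,0],[-1,-0.01,0.0026,0,0,0,0],[-1,-0.014,0.0036,0,0,0,0],[-1,-0.018,0.0046,0,0,0,0],[-1,-0.022,0.0057,0,0,0,0],[-1,-0.0255,0.0066,0,0,0,0],[-1,-0.0285,0.0073,0,0,0,0],[-1,-0.0305,0.0079,0,0,0,0],[-1,-0.0317,0.0082,0,0,0,0]]}}

```text
time_s: 23.08
eef_pos: [0.545, 0.36, 0.1777]
ee_rot: [0.672, 0.74, -0.0, -0.0]
force: [-0.5, 0.4, -6.3]
gripper_width: 0.0128
grasp_force: 58.5
```

Emit:
{"name": "send_rows", "arguments": {"plan": [[-1,0,0,0,0,0,0],[-1,0,0,0,0,0,0],[-1,0,0,0,0,0,0],[-1,0,0,0,0,0,0],[-1,0,0,0,0,0,0],[-1,0,0,0,0,0,0],[-1,0,0,0,0,0,0],[-1,0,0,0,0,0,0]]}}

```text
time_s: 24.08
eef_pos: [0.5449, 0.3601, 0.1777]
ee_rot: [0.672, 0.74, -0.0, -0.0]
force: [0.7, 0.2, -6.2]
gripper_width: 0.0134
grasp_force: 58.5
```

```bash
python3 chk.py fin
```

```text
{'time_s': 24.075, 'eef_pos': [0.5449, 0.3601, 0.1777], 'ee_rot': [0.6724, 0.7402, -0.0, -0.0], 'force': [0.6545, 0.2316, -6.2084], 'torque': [0.0313, -0.055, 0.0069], 'gripper_width': 0.0134}
tool z [-0. -0. -1.] yaw 95.5
scene slab top plane (slope x,y, height over nominal underside) 1062 [ 0.0039 -0.0044  0.0218]
  ball fit 138 [-0.0009 -0.0016  0.0257] r 0.0162
top slab top plane (slope x,y, height over nominal underside) 980 [ 0.0025 -0.0081  0.0227]
  ball fit 65 [-0.0035 -0.0047  0.0279] r 0.014
```

View pics/fin.png

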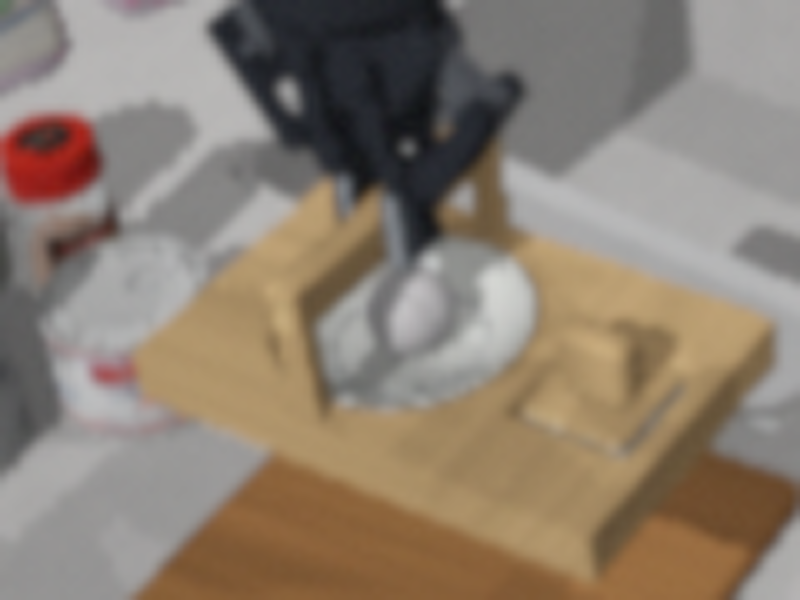

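The final view shows the platter held level and still over the board. The ball is inside the ring (415,310) and the cellar is flush at the tab end (620,390). Handing in.

```bash
python3 -c "
from cell import arm
print(arm.close_job())"
```

```text
the job is handed in; nothing more can be done
None
```

I handed the job in at about 24 s: the salt cellar is seated flush to within about 1 mm, and the platter is held level and still about 10 cm above the middle of the board, cellar end towards the tab and ball inside its ring; I made no separate check of the garlic and the jar, though no move went near them.

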